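# Index the sample table by one hole

### The job

Press down the spring plunger of the sample indexing table with the fingertips, turn the table anticlockwise (seen from above) to the next hole while it is down, and let the plunger spring fully back up so that it locks the table there. The table must stop at the very next hole. Pick nothing up: the gold samples stay seated in their nests, and the objective, jar, screwdriver and steel block beside the fixture stay where they are; end clear of everything.

Things in the scene. Friction and masses are not known exactly. Their poses are not given: they have to be found in the camera images.
- fixture: The bolted-down fixture, at any yaw: grey round base 220 mm across, 12 mm high (origin: centre of its underside), and on it a fixed steel index ring, 120 to 160 mm diameter, top 52 mm above the work surface, with six holes 60 degrees apart. A small fixed lens on a post, 81 mm high, stands at the base's edge, 210 degrees anticlockwise of its x axis; x points to the plunger's first hole.
- table_axis (a point): Centre of the round aluminium table top (112 mm diameter), on the vertical axis it turns about, 63 mm above the work surface. An arm sticks out from the table over the ring and carries the plunger.
- plunger_cup (a point): Centre of the floor of the plunger's aluminium thumb cup, 85 mm from the table axis; it goes round with the table. Plunger up: floor 91 mm above the work surface. Cup 48 mm across outside, 42 mm inside, rim 6 mm above the floor, so fingertips pressed inside it also drive it sideways. It moves straight down when pressed. A tooth on its foot, under the ring, springs up into the ring's holes.
- plunger (a joint): How far the plunger is pressed, m: 0 fully up, 0.014 at the stop; spring 5 N at the top, 9 N at the stop. Beyond 0.0075 (0.010 to be safe) the tooth is out and the table turns. Let go between holes, it rubs under the ring at about 0.0075 and the table still turns by pushing the cup. Let go within about 3 degrees of a hole, the rounded tooth pulls itself in and the plunger comes up to 0.
- index_table (a joint): Turn of the table, rad, growing anticlockwise seen from above. 0 (within 0.015) at the start, with the tooth in a hole; the next hole is at 1.047 (60 degrees). Locked, it has about 0.02 rad of play either way. Turning it takes about 0.12 N m; it stays where it is left.
- sample0_mid (a point): Centre, half-way up, of a loose gold-coated domed sample cap, 22 mm diameter, 14 mm high, 30 g, standing on the table between three short locating pins; its top is 77 mm above the work surface.
- nest0 (a point): Where the centre of sample0 belongs: its nest on the table, 37 mm from the axis, 150 degrees anticlockwise from the plunger; it turns with the table.
- sample1_mid (a point): Centre, half-way up, of a loose gold-coated domed sample cap, 22 mm diameter, 14 mm high, 30 g, standing on the table between three short locating pins; its top is 77 mm above the work surface.
- nest1 (a point): Where the centre of sample1 belongs: its nest on the table, 37 mm from the axis, 210 degrees anticlockwise from the plunger; it turns with the table.
- sample2_mid (a point): Centre, half-way up, of a loose gold-coated domed sample cap, 22 mm diameter, 14 mm high, 30 g, standing on the table between three short locating pins; its top is 77 mm above the work surface.
- nest2 (a point): Where the centre of sample2 belongs: its nest on the table, 37 mm from the axis, 330 degrees anticlockwise from the plunger; it turns with the table.
- objective_mid (a point): Bystander: a steel microscope objective standing on the work surface, 34 mm diameter, 54 mm high; the point is its centre.
- jar_mid (a point): Bystander: a small closed jar, 48 mm diameter, 55 mm high; the point is its centre.
- driver: Bystander: a screwdriver 150 mm long lying on the work surface; the origin lies at its middle, x along it.
- block_mid (a point): Bystander: a plain steel gauge block, 60 x 30 x 20 mm, lying on the work surface; the point is its centre.

How it is judged (in metres and radians):
On the way, in this order (a step that is already met when the one before it is completed fails the run):
1. the plunger is pressed in at the first hole, far enough to free the table (value of joint plunger above 0.007 m and value of joint index_table below 0.12 rad), for 0.05 s.
2. the table is turned anticlockwise, past half-way to the next hole, the plunger still out of its hole (value of joint index_table above 0.55 rad and value of joint plunger above 0.005 m), for 0.05 s.
At the end, for the whole second after the job is handed in: The table stands at the next hole (60 degrees on, within 3.4 degrees), at rest, with the plunger fully up (within 1.5 mm); every sample is within 8 mm of its nest and the bystanders are within 12 mm of where they began (value of joint index_table between 0.987 and 1.107 rad and value of joint plunger below 0.0015 m and velocity of joint index_table between -0.05 and 0.05 rad/s and not (distance between sample0_mid and nest0 above 0.008 m) and not (distance between sample1_mid and nest1 above 0.008 m) and not (distance between sample2_mid and nest2 above 0.008 m) and not (distance of objective_mid from where it was at the start of the episode above 0.012 m) and not (distance of jar_mid from where it was at the start of the episode above 0.012 m) and not (distance of driver from where it was at the start of the episode above 0.012 m) and not (distance of block_mid from where it was at the start of the episode above 0.012 m)); the robot touches nothing.
It fails at once if a sample is lifted or knocked out of its nest (distance between sample0_mid and nest0 above 0.008 m or distance between sample1_mid and nest1 above 0.008 m or distance between sample2_mid and nest2 above 0.008 m).
It fails at once if a bystander is moved, lifted or carried (distance of any of objective_mid, jar_mid, driver, block_mid from where it was at the start of the episode above 0.012 m).
It fails at once if the table is turned the wrong way, more than 12 degrees clockwise of the first hole (value of joint index_table below -0.21 rad).
It fails at once if the table is turned past the next hole by more than half a step (value of joint index_table above 1.57 rad).
It also fails if it takes over 38 s, if anything falls off the work surface, if the arm or the gripper's body presses on something with over 40 N, if the wrist force passes 120 N, or if a joint passes its speed limit or range.

### The arm

A 6-joint arm with a two-finger parallel gripper is mounted at the origin on the work surface. World frame = base frame: x ahead of the robot, y to its left, z up, the work surface at z = 0. Lengths are in mm, angles in rad, forces in N, time in s.
With the tool pointing down it reaches from about 275 to 825 mm from the base axis. Payload 5.2 kg.
Tool frame: the origin (TCP) lies at the very end of the fingers, on their centre line; the grasp point (between the pads) lies 19 mm behind it; z points along the fingers, y is the direction in which the jaws open and shut (so a half turn about z gives the same grasp; the last joint's range is limited). The gripper opens to 93 mm and grips with 3 to 60 N. Pads are 15 mm wide; open, the fingers measure 128 mm over their backs; the gripper's body (75 mm by 188 mm) begins 65 mm behind the grasp point.
Start: joints at [-0.203, 0.259, 1.535, -0, 1.348, -0.203], TCP at [550.005, 0.023, 218.653] pointing down, gripper open.
Joint ranges: [-3.14, 3.14], [-0.91, 2.08], [0.19, 2.58], [-1.22, 4.36], [0.22, 2.71], [-3.12, 3.12]. Speed limits (rad/s): [2.57, 2.57, 3.14, 3.14, 3.14, 3.14].

### API

Orientations are given as [roll, pitch, yaw] about the fixed x, y, z axes, in that order (R = Rz(yaw) Ry(pitch) Rx(roll)).
In Python, from bench import robot gives the robot as it stands. The module is installed in compiled form; this text tells all that it offers. Calls block until the motion is done:
- robot.move_ptp(position, orientation): joint-space move of the TCP to a pose.
- robot.move_linear(position, ori=None, speed=150, f_stop=None): straight line of the TCP; ori=None keeps the orientation; speed is the mean speed in mm/s. With f_stop (N) it stops when the force on the tool has changed by that much, and returns True; else False.
- robot.move_j(angles): joint-space move.
- robot.move_gripper(opening): opening from 0.0 (shut) to 1.0 (fully open); the grip force is fixed at half the most; returns when the fingers have stopped.
- robot.sleep(seconds).
- robot.inverse_kinematics(position, orientation): joint angles nearest the present ones, or None.
- robot.get_image(name): name is "scene" or "side" or "wrist"; returns a dict with "img" (384x512x3 uint8, blue, green, red), "fovy" (degrees; the focal length in pixels is half the picture's height over the tangent of half this angle, whatever the lens; pixels are square), "cx", "cy" (the principal point, pixels), "eye" and "orientation" of the camera in the world. Camera axes: x right, y down, z forward; pixel columns grow to the right and rows downward; lengths in mm; the calibration is good to about 2 mm. A picture is of the moment at which its call begins. There is no depth.
A pose or a line that the arm cannot do raises robot.MotionError and nothing moves.
- robot.hand_in(): hands the job in, once; it reports no verdict.
Readings, each from a call of its own:
- robot.current_t(): time.
- robot.current_qpos(): joint angles.
- robot.current_joint_vel(): joint speeds.
- robot.current_joint_efforts(): joint torques, N m.
- robot.current_tcp_pos(): TCP position.
- robot.current_eef_rot(): TCP orientation.
- robot.current_contact_force(): force on the tool from outside, world axes, zero at the start.
- robot.current_ft_torque(): the same for the moment, N m.
- robot.current_gripper_width(): opening from 0.0 (shut) to 1.0 (fully open).
Only numpy, scipy, OpenCV 4.12 (cv2) and the standard library are available. Lean on these libraries where they do the work, as an engineer would, in place of code of your own. Each camera call takes 0.05 s, during which the arm holds its last target. There are 200 camera calls.

## Working session

There is one attempt and no reset: what is moved stays moved. The work goes in short steps, each a Python script; the robot and the scene stay as the last script left them, time stands still between calls to the robot, and variables do not carry over. Pictures are saved under pics/ and viewed, about 8 in all and at most 12, crops included, and the job is handed in when it is done.

```bash
mkdir -p pics; cat > h.py <<'E'
import numpy as np, cv2
from scipy.spatial.transform import Rotation as R
from bench import robot
def shot(n,f):
    d=robot.get_image(n); cv2.imwrite(f'pics/{f}.png',d['img']); return d
def Rm(d):
    o=np.array(d['orientation'],float)
    return o if o.shape==(3,3) else R.from_euler('xyz',o).as_matrix()
def foc(d): return 192/np.tan(np.radians(d['fovy'])/2)
def cast(d,u,v,z):
    r=Rm(d)@np.array([(u-d['cx'])/foc(d),(v-d['cy'])/foc(d),1]); e=np.array(d['eye'],float)
    return e+r*(z-e[2])/r[2]
def proj(d,p):
    c=Rm(d).T@(np.array(p,float)-np.array(d['eye'],float)); return d['cx']+foc(d)*c[0]/c[2], d['cy']+foc(d)*c[1]/c[2]
E
python3 - <<'E'
from h import *
ims=[]
for n in("scene","side","wrist"):
    d=shot(n,n+'0'); ims.append(d['img']); print(n,{k:d[k] for k in d if k!='img'})
cv2.imwrite('pics/all0.png',cv2.resize(np.vstack([np.hstack(ims[:2]),np.hstack([ims[2],ims[2]*0])]),(800,600)))
print(robot.current_eef_rot(),robot.current_t())
E
```

```text
scene {'fovy': 52.04779210168207, 'cx': 254.23753052254483, 'cy': 187.19706993903884, 'eye': array([ 945.63385751, -581.34870282,  609.87028173]), 'orientation': array([-2.19414988,  0.00457892,  0.63279335])}
side {'fovy': 47.538751488620534, 'cx': 253.38876743030542, 'cy': 191.21977201780447, 'eye': array([184.12324357, 780.4690212 , 655.12507825]), 'orientation': array([-2.17159897,  0.01123686, -2.73810118])}
wrist {'fovy': 58.57676454519609, 'cx': 257.66703201024075, 'cy': 188.8481456731186, 'eye': array([548.75231711,  81.92060305, 384.02259156]), 'orientation': array([2.84751359e+00, 2.55064280e-04, 5.42823556e-05])}
[-3.14022651e+00 -3.00787654e-04  1.57078874e+00] 0.15
```

View pics/all0.png

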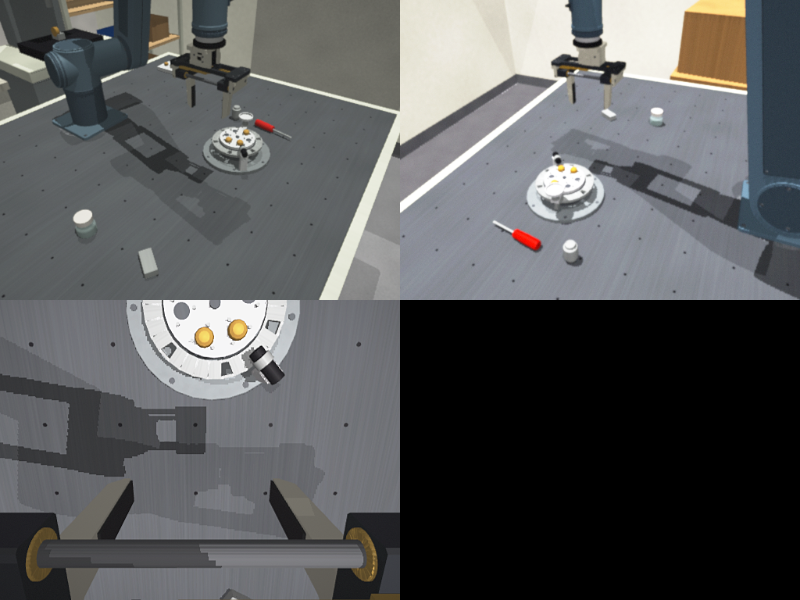

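```bash
python3 - <<'E'
from h import *
import time
s=robot.get_image("scene");e=robot.get_image("side")
print(cast(s,303,197,12),cast(e,211,250,12))
c=cast(s,303,197,12)*.5+cast(e,211,250,12)*.5
# tcp such that camera looks at fixture: camera 82 in +y and looking toward +y by 0.29 rad
p=[c[0],c[1]-82-110,270]
print(p)
robot.move_ptp(p,[np.pi,0,np.pi/2])
d=shot("wrist","w1"); print({k:d[k] for k in d if k!='img'},robot.current_t())
a=cv2.resize(s['img'][130:250,230:370],(700,600),interpolation=cv2.INTER_CUBIC)
b=cv2.resize(e['img'][180:300,140:280],(700,600),interpolation=cv2.INTER_CUBIC)
cv2.imwrite('pics/se.png',cv2.resize(np.hstack([a,b]),(800,343)))
E
```

```text
[575.96649275 125.42222856  12.        ] [555.83336551 164.01381025  12.        ]
[np.float64(565.8999291290756), np.float64(-47.28198059575902), 270]
{'fovy': 58.57676454519609, 'cx': 257.66703201024075, 'cy': 188.8481456731186, 'eye': array([565.2086186 ,  33.89618314, 436.61678856]), 'orientation': array([ 2.84710276e+00, -2.78624185e-03, -1.52316713e-03])} 0.6917
```

View pics/w1.png

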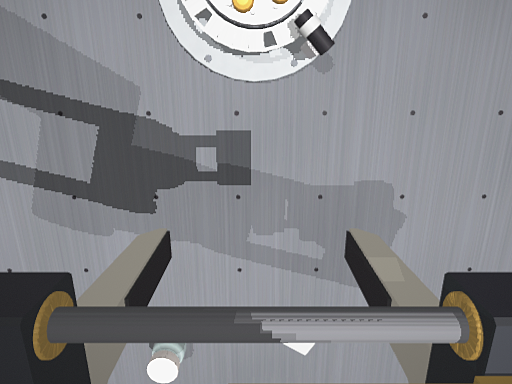

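View pics/se.png

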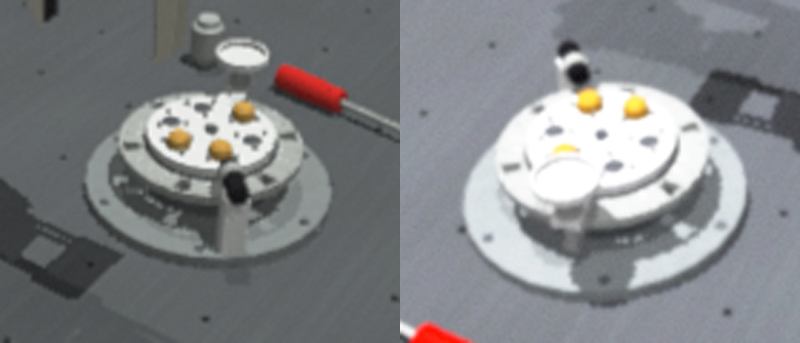

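```bash
python3 - <<'E'
from h import *
s=robot.get_image("scene");e=robot.get_image("side");w=robot.get_image("wrist")
print(cast(s,303.9,175.2,63),cast(e,210.7,227.2,63))
print('cup',cast(s,315,148.5,97),cast(e,198.1,242.3,97))
print('edge',cast(w,258,82,12))
print(proj(w,[570,195,63]))
p=[565,30,300]
robot.move_ptp(p,[np.pi,0,np.pi/2])
d=shot("wrist","w2"); print(d['eye'],robot.current_t())
E
```

```text
[563.56932625 144.06776023  63.        ] [560.7581009  148.77605066  63.        ]
cup [547.78372669 222.7286035   97.        ] [540.16361189 235.42236099  97.        ]
edge [564.17478175  39.17824937  12.        ]
(np.float64(264.55913977129575), np.float64(-98.90831981237642))
[563.39036183 113.47578568 466.02896912] 1.3167
```

View pics/w2.png

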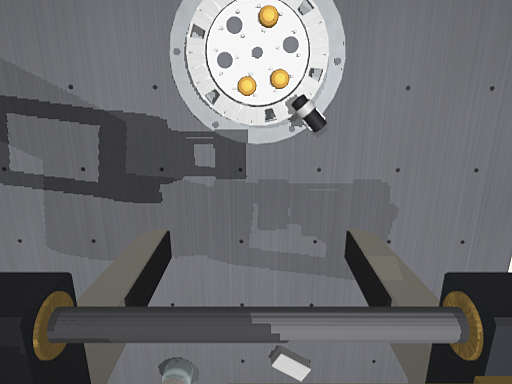

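```bash
python3 - <<'E'
from h import *
robot.move_ptp([562,105,290],[np.pi,0,np.pi/2])
d=shot("wrist","w3"); im=d['img']
hsv=cv2.cvtColor(im,cv2.COLOR_BGR2HSV)
m=cv2.inRange(hsv,(10,110,120),(30,255,255)); m[250:]=0
n,_,st,ce=cv2.connectedComponentsWithStats(m)
for i in range(1,n):
    if st[i,4]>60: print('sample',ce[i],st[i,4],cast(d,*ce[i],72)[:2])
np.save('d3.npy',d,allow_pickle=True); print(d['eye'],proj(d,[562,147,63]),proj(d,[545,230,97]))
cv2.imwrite('pics/w3c.png',cv2.resize(im[:230,120:400],(800,657))[:600])
E
```

```text
sample [271.17081851  88.40925267] 281 [574.98786747 183.33472414]
sample [281.89878543 146.01619433] 247 [587.83948561 121.09299632]
sample [249.44859813 152.68691589] 214 [551.24828803 113.44716059]
[560.78056412 186.98740416 454.88335565] (np.float64(258.9774021870458), np.float64(121.84659069589638)) (np.float64(241.61624593992286), np.float64(38.18391470264058))
```

View pics/w3c.png

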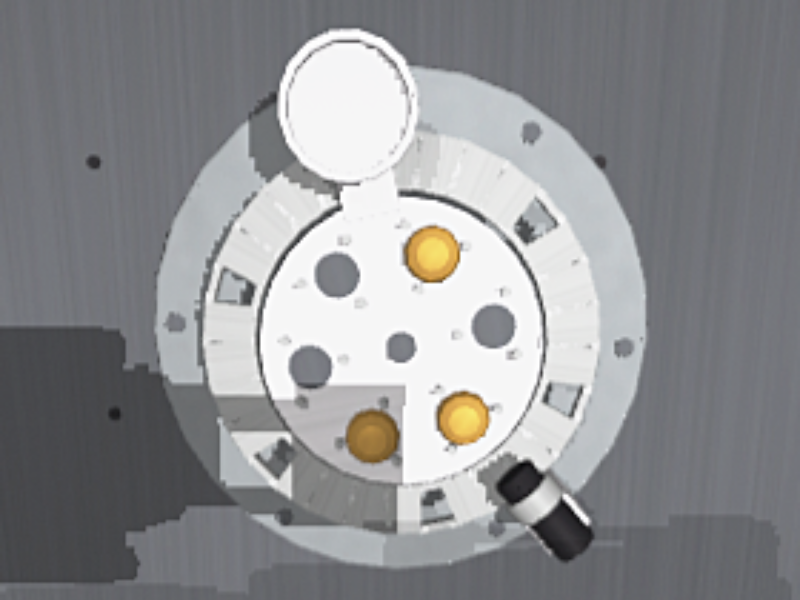

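```bash
python3 - <<'E'
from h import *
d=np.load('d3.npy',allow_pickle=True).item()
ax=cast(d,260.4,121.5,63)
# fit circle to four rim extremes on z=97
P=np.array([cast(d,120+x/2.857,y/2.857,97)[:2] for x,y in((278,104),(418,104),(348,28.5),(348,184))])
print('ax',ax,'rim',P,'mean',P.mean(0))
c=np.array([P[:2,0].mean(),P[2:,1].mean()]);S=np.array([[551.2,113.4],[587.8,121.1],[575,183.3]])
A=(S[0]+S[2])/2
for a in(ax[:2],A): v=c-a; print(a,np.hypot(*v),np.degrees(np.arctan2(v[1],v[0])))
for s,o in zip(S,(150,210,330)): v=s-A; print(np.hypot(*v),np.degrees(np.arctan2(v[1],v[0]))-o)
v=c-A; th=np.arctan2(v[1],v[0])
for k in (0,30,60):
  for y0 in(0,np.pi/2,np.pi,-np.pi/2):
    t=th+np.radians(k); q=robot.inverse_kinematics([A[0]+85*np.cos(t),A[1]+85*np.sin(t),78],[np.pi,0,t+y0]); print(k,y0,None if q is None else np.round(q,2))
E
```

```text
ax [563.60536239 147.38759758  63.        ] rim [[521.61838207 231.56221619]
 [568.78497058 231.60058237]
 [545.49107737 254.52275446]
 [544.88416205 206.21503758]] mean [545.19464802 230.97514765]
[563.60536239 147.38759758] 84.99759733184206 102.50472199240285
[563.1  148.35] 83.9490875171982 102.3102108629933
36.92035346526358 -258.8030108660505
36.778424381694194 -257.8101456366124
36.92035346526355 -258.8030108660505
0 0 [ 0.21  0.46  1.61 -0.    1.07 -0.  ]
0 1.5707963267948966 [ 0.21  0.46  1.61  0.    1.07 -1.57]
0 3.141592653589793 None
0 -1.5707963267948966 [ 0.21  0.46  1.61 -0.    1.07  1.57]
30 0 [ 0.19  0.39  1.72  0.    1.03 -0.55]
30 1.5707963267948966 [ 0.19  0.39  1.72  0.    1.03 -2.12]
30 3.141592653589793 [ 0.19  0.39  1.72 -0.    1.03  2.6 ]
30 -1.5707963267948966 [ 0.19  0.39  1.72 -0.    1.03  1.02]
60 0 [ 0.13  0.33  1.81  0.    1.   -1.13]
60 1.5707963267948966 [ 0.13  0.33  1.81  0.    1.   -2.7 ]
60 3.141592653589793 [ 0.13  0.33  1.81 -0.    1.    2.01]
60 -1.5707963267948966 [ 0.13  0.33  1.81 -0.    1.    0.44]
```

```bash
cat >> h.py <<'E'
AX=np.array([563.5,147.6]); C0=np.array([545.2,230.7]); V=C0-AX; TH=np.arctan2(V[1],V[0])
def pose(deg,z,off=(0,0)):
    t=TH+np.radians(deg); return [AX[0]+85*np.cos(t)+off[0],AX[1]+85*np.sin(t)+off[1],z],[np.pi,0,t]
E
python3 - <<'E'
from h import *
robot.move_gripper(0.0)
robot.move_ptp(*pose(0,160)); p,o=pose(0,108); robot.move_linear(p,o,speed=80)
print(robot.current_tcp_pos(),robot.current_eef_rot(),robot.current_gripper_width(),robot.current_contact_force(),robot.current_t())
s,e,w=[shot(n,n+'2') for n in("scene","side","wrist")]
L=[]
for d,zz in((s,97),(e,97)):
    u,v=map(int,proj(d,[*C0,97])); c=d['img'][v-50:v+40,u-50:u+50]; L.append(cv2.resize(c,(400,360),interpolation=cv2.INTER_CUBIC)); print(u,v,proj(d,robot.current_tcp_pos()))
wi=cv2.resize(w['img'],(300,225)); 
out=np.zeros((590,800,3),np.uint8); out[:360]=np.hstack(L); out[360:585,:300]=wi; cv2.imwrite('pics/hov.png',out)
E
```

```text
[545.61905022 230.59565595 108.3572369 ] [3.14091552e+00 4.19930469e-05 1.78739961e+00] 0.0041380089640127874 [ 0.51493893 -0.10208773  0.68013934] 4.775
315 146 (np.float64(316.20799104795043), np.float64(143.05379309231066))
197 240 (np.float64(196.25661718832407), np.float64(235.51125521484914))
```

View pics/hov.png

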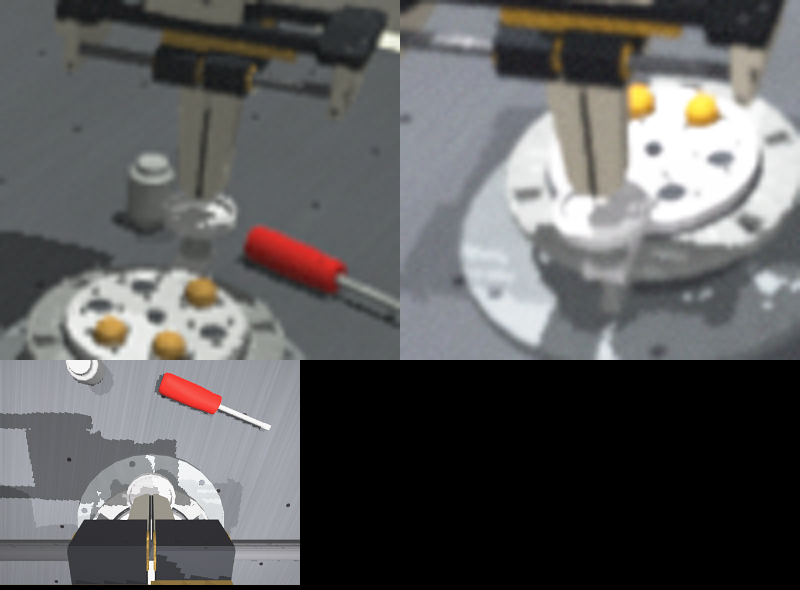

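```bash
python3 - <<'E'
from h import *
p,o=pose(0,84)
r=robot.move_linear(p,o,speed=15,f_stop=3)
print(r,robot.current_tcp_pos(),robot.current_contact_force(),robot.current_t())
E
```

```text
True [545.2172084  230.61203739  90.61838426] [ 0.32182457 -0.12373423  3.48798474] 6.0083
```

```bash
python3 - <<'E'
from h import *
p,o=pose(0,78.8)
robot.move_linear(p,o,speed=25)
print(robot.current_tcp_pos(),robot.current_contact_force()); robot.sleep(0.15)
f=robot.current_contact_force()
if not 6<f[2]<20: print('bad',f); raise SystemExit
for k in range(5,61,5):
    p,o=pose(k,78.8); robot.move_linear(p,o,speed=40)
    f=robot.current_contact_force()
    print(k,np.round(robot.current_tcp_pos(),1),np.round(f,1),round(robot.current_t(),1))
    if abs(f).max()>30: break
d=shot("side","s3");e=shot("scene","s4")
L=[]
for d in(e,d):
    u,v=map(int,proj(d,[*AX,63])); L.append(cv2.resize(d['img'][v-60:v+60,u-65:u+65],(400,369),interpolation=cv2.INTER_CUBIC))
cv2.imwrite('pics/turn.png',np.hstack(L))
E
```

```text
[545.43631591 230.64028808  79.60464187] [-2.36829462 -1.5149828   8.35564464]
5 [538.9 228.9  80.1] [-0.3 -0.2  7.8] 7.1
10 [532.  226.4  80.1] [-0.6  0.4  8.2] 7.4
15 [525.3 223.3  80.1] [-0.2  0.6  7.2] 7.8
20 [518.8 219.5  80. ] [-0.9  0.2  8.2] 8.1
25 [512.7 215.3  80. ] [-0.5  0.2  7.1] 8.4
30 [506.9 210.5  80. ] [-0.3  0.4  8.4] 8.8
35 [501.6 205.2  79.9] [-0.6 -0.   8.2] 9.1
40 [496.8 199.5  79.9] [-0.3 -0.7  9.1] 9.4
45 [492.5 193.4  79.8] [-0.6 -0.4  8.2] 9.8
50 [488.8 186.9  79.8] [-0.3  0.4  7.6] 10.1
55 [485.6 180.2  79.8] [-1.4 -1.   7.4] 10.4
60 [483.1 173.2  79.7] [-0.4 -0.8  8.2] 10.8
```

View pics/turn.png

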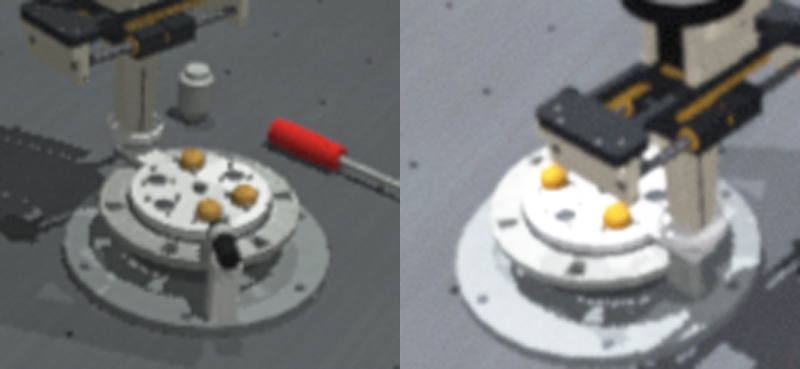

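```bash
cat >> h.py <<'E'
def angles(n):
    d=robot.get_image(n); hsv=cv2.cvtColor(d['img'],cv2.COLOR_BGR2HSV)
    m=cv2.inRange(hsv,(8,110,70),(30,255,255)); k,_,st,ce=cv2.connectedComponentsWithStats(m); out=[]
    for i in range(1,k):
        if st[i,4]<12: continue
        q=cast(d,*ce[i],71)[:2]
        v=q-AX
        if 25<np.hypot(*v)<50: out.append((np.round(q,1),st[i,4],round(np.hypot(*v),1),round(np.degrees(np.arctan2(v[1],v[0]))%360,1)))
    return out
E
python3 - <<'E'
from h import *
print(angles("scene"));
import h
g=robot.get_image
for f in("scene","side"):
    d=g(f); d['img']=cv2.imread(f'pics/{f}0.png'); robot_img=d
    h.robot=type('X',(),{'get_image':staticmethod(lambda n:d)}); print(f,angles(f))
    h.robot=robot
print(angles("side"))
E
```

```text
[(array([540.3, 167.9]), np.int32(38), np.float64(30.8), np.float64(138.8)), (array([600.2, 146.8]), np.int32(37), np.float64(36.8), np.float64(358.8)), (array([589.4, 112.1]), np.int32(41), np.float64(43.9), np.float64(306.1))]
scene [(array([576.1, 175.5]), np.int32(36), np.float64(30.6), np.float64(65.6)), (array([552.7, 104.8]), np.int32(38), np.float64(44.2), np.float64(255.8)), (array([589.9, 112.3]), np.int32(42), np.float64(44.0), np.float64(306.8))]
side [(array([586.2, 123.2]), np.int32(52), np.float64(33.3), np.float64(312.9)), (array([548.7, 117.7]), np.int32(43), np.float64(33.4), np.float64(243.7)), (array([575.5, 181.1]), np.int32(12), np.float64(35.6), np.float64(70.3))]
[(array([596.1, 159.3]), np.int32(50), np.float64(34.7), np.float64(19.7)), (array([536., 180.]), np.int32(58), np.float64(42.5), np.float64(130.3))]
```

```bash
python3 - <<'E'
from h import *
p,o=pose(60,90.5); robot.move_linear(p,o,speed=20); robot.sleep(.2)
print(robot.current_contact_force(),robot.current_tcp_pos())
p[2]=150; robot.move_linear(p,o,speed=80)
p[2]=300; p[0]-=60; p[1]-=150; robot.move_ptp(p,[np.pi,0,np.pi/2])
robot.sleep(.2)
d=shot("wrist","w5"); e=shot("side","s5"); print(robot.current_t(),robot.current_contact_force(),angles("scene"),angles("side"))
t=TH+np.pi/3; c=[AX[0]+85*np.cos(t),AX[1]+85*np.sin(t)]
for n in(d,e): print(proj(n,[*c,97]),proj(n,[*AX,63]))
u,v=map(int,proj(e,[*AX,63])); 
cv2.imwrite('pics/end.png',np.hstack([cv2.resize(e['img'][v-60:v+60,u-65:u+65],(400,369),interpolation=cv2.INTER_CUBIC),cv2.resize(d['img'],(400,369))]))
E
```

```text
[ 1.24117953 -0.3261305   7.48808681] [482.97266166 173.15271062  90.83191024]
14.075 [ 0.20313116 -0.30945976 -0.74616376] [(array([539.2, 169.3]), np.int32(35), np.float64(32.6), np.float64(138.3)), (array([600.4, 147. ]), np.int32(36), np.float64(37.0), np.float64(359.1)), (array([589.2, 112. ]), np.int32(40), np.float64(43.9), np.float64(305.8))] [(array([586. , 122.8]), np.int32(52), np.float64(33.5), np.float64(312.3)), (array([596., 160.]), np.int32(47), np.float64(34.8), np.float64(20.9)), (array([535.5, 180.7]), np.int32(52), np.float64(43.3), np.float64(130.2))]
(np.float64(320.9410452849132), np.float64(12.81249622884647)) (np.float64(388.57856964420307), np.float64(45.40116888032486))
(np.float64(238.5518576260821), np.float64(230.56398746849933)) (np.float64(209.8245867548892), np.float64(226.57328355860128))
```

View pics/end.png

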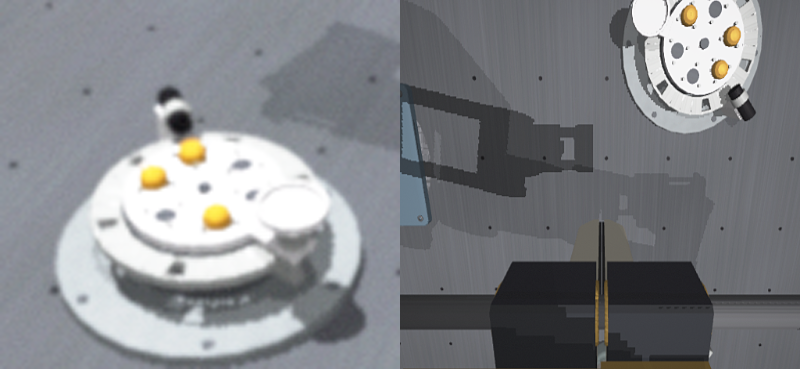

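```bash
python3 - <<'E'
from h import *
p,o=pose(60,150); robot.move_ptp(p,o)
p[2]=100; robot.move_linear(p,o,speed=80); robot.sleep(.2)
p[2]=82; r=robot.move_linear(p,o,speed=12,f_stop=2.5)
print(r,robot.current_tcp_pos(),robot.current_contact_force())
p[2]=150; robot.move_linear(p,o,speed=60)
p[2]=300; p[0]-=60; p[1]-=150; robot.move_ptp(p,[np.pi,0,np.pi/2]); robot.sleep(.3)
d=robot.get_image("wrist"); cv2.imwrite('pics/fin.png',d['img'])
print(cv2.absdiff(d['img'],cv2.imread('pics/w5.png'))[:120].mean(),angles("scene"),robot.current_t())
for n in("scene","side"):
    a=cv2.imread(f'pics/{n}0.png'); m=robot.get_image(n)['img']; cv2.imwrite(f'pics/{n}F.png',m)
E
```

```text
True [482.42205974 173.2558762   90.72459695] [ 0.10460027 -0.18959037  3.7758857 ]
2.7721733940972224 [(array([539.2, 169.3]), np.int32(35), np.float64(32.6), np.float64(138.3)), (array([600.4, 147. ]), np.int32(36), np.float64(37.0), np.float64(359.1)), (array([589.2, 112. ]), np.int32(40), np.float64(43.9), np.float64(305.8))] 19.325
```

Contact at 90.7 mm, against 90.6 mm at the start, shows the plunger is fully up and the table locked. Nothing moved during this check.

```bash
python3 - <<'E'
from h import *
print(robot.current_tcp_pos(),robot.current_contact_force()); robot.hand_in()
E
```

```text
[422.51816287  23.47403835 299.78061205] [ 0.16136153  0.18014128 -0.33136367]
the job is handed in; nothing more can be done
```

The table is turned 60° anticlockwise to the next hole, with the plunger back up, and the job is handed in (robot clock about 19 s of the 38 s allowed). The hand-in gives no verdict.

**What I did:** I found the axis and cup in the wrist view; the cup-to-axis distance measured 85.0 mm, as specified. With the fingers shut inside the cup I pressed it down about 11 mm and turned it in 5° steps along the arc. I then let the plunger rise and moved clear.

**Last checks:**
- **Plunger:** a light touch met the cup floor at 90.7 mm, against 90.6 mm at the start, so the tooth is in its hole.
- **Table angle:** the samples in the scene view showed a turn of about 59.4°. The earlier readings, taken before the plunger was released, were 59.6° to 61.3°.
- **Samples:** all three look seated in the last picture I viewed, and their positions in the scene view did not change across the final touch check.
- **Clearance:** the arm ended at about 300 mm height with no contact force beyond noise.

**Less certain:** the side view put the cup rim about 3 pixels lower than predicted. The same view was already about 2 pixels low at the start, so I relied on the touch reading instead. I did not measure the bystanders' positions at the end, but the fingertips stayed well above their height throughout and no unexpected forces showed.

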